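# Transfer a corner angle to the shooting-board fence with a sliding bevel

### The arm

A 6-joint arm with a two-finger parallel gripper is mounted at the origin on the work surface. World frame = base frame: x ahead of the robot, y to its left, z up, the work surface at z = 0. Lengths are in mm, angles in rad, forces in N, time in s.
With the tool pointing down it reaches from about 275 to 750 mm from the base axis. Payload 10.2 kg.
Tool frame: the origin (TCP) lies at the very end of the fingers, on their centre line; the grasp point (between the pads) lies 19 mm behind it; z points along the fingers, y is the line along which they close (so a half turn about z gives the same grasp; the last joint's range is limited). The gripper opens to 85 mm and grips with 20 to 120 N. Pads are 22 mm wide; open, the fingers measure 114 mm over their backs; the gripper's body (76 mm by 85 mm) begins 54 mm behind the grasp point. The pads swing forward as they close: fully open they stand 13 mm farther back than shut.
Start: joints at [0.892, 0.313, 1.498, -0, 1.331, -0.223], TCP at [231.108, 471.402, 231.294] pointing down, gripper open.
Joint ranges: [-2.94, 2.94], [-0.97, 2.17], [0.19, 2.56], [-1.23, 4.37], [0.02, 3.11], [-2.88, 2.88]. Speed limits (rad/s): [2.39, 2.39, 3.01, 3.14, 3.14, 3.14].

### API

Orientations are given as a unit quaternion [w, x, y, z].
In Python, from rig import ctrl, optics gives the robot as it stands. The module is installed in compiled form; this text tells all that it offers.
- The arm moves only by the shell command python3 -m handwheel 'ROWS' [FORCE]. ROWS is JSON, a list that holds one entry, the list of rows, each a list of 5 numbers: the gripper command: -1 is fully open, 1 is shut, values between are in proportion, then the shift along the world's x, y, z in units of 50 mm (1.0 is 50 mm), then the turn about the world's z in units of 8 degrees (1.0 is 8 degrees). In form: [[[gripper, tx, ty, tz, twist], ...]]. A call has 1 to 10 rows; each row shifts and turns the commanded pose from where the row before left it; what a row does not reach is not made up. A row lasts 1/10 s, in which the tool goes at most 50 mm and 8.59 degrees, less where a joint would pass 70% of its speed; a pose out of reach is approached as far as the arm can. A call is refused whole if a number of a shift passes 1 or a number of a turn 1, either way. A call with a gripper value outside its range is refused whole. The fingers move at their own pace and stop on an object; FORCE is the grip in N (left out, the last holds). Time passes only in rows, so rows that do not move let the fingers close. It gives the time, the measured TCP pose, the force, the opening and the grip force at its end, in the units of the state.
- ctrl.sense(): the state, without advancing time (a new reading comes with each control period).
- optics.capture(name): name is "scene" or "top" or "wrist"; returns a dict with "img" (480x640x3 uint8, blue, green, red), "K" (3x3 intrinsics, pixels), "dist_coeffs" ([k1, k2, p1, p2, k3] as OpenCV has them; the pictures are not rectified), "R" (3x3) and "t" (3): a world point X has camera coordinates R X + t. Camera axes: x right, y down, z forward; pixel columns grow to the right and rows downward; lengths in mm; the calibration is good to about 2 mm. A picture is of the moment at which its call begins. There is no depth.
- ctrl.finish_job(): hands the job in; it is judged then, once.
The state is a dict: "time_s": time; "joints": joint angles; "dq": joint speeds; "tau": joint torques, N m; "eef_pos": TCP position; "ee_rot": TCP orientation; "force": force on the tool from outside, world axes, zero at the start; "wrist_torque": the same for the moment, N m; "grip_width": opening from 0.0 (shut) to 1.0 (fully open); "grip_force": force on a finger pad.
Only numpy, scipy, OpenCV 4.12 (cv2) and the standard library are available. Lean on these libraries where they do the work, as an engineer would, in place of code of your own. Each camera call takes 0.05 s, during which the arm holds its last target. There are 200 camera calls.

### The job

Lay the sliding bevel in the pattern's corner, stock flat along the rail and blade flat along the slanted face, and there tighten its wing nut a quarter turn clockwise; then seat the bevel on the shooting board, stock against the stop rail and nose against the end stop, with the fence swung flush along the blade, and with the bevel still there tighten the fence's wing knob a quarter turn clockwise. Put the still locked bevel back with its stock on the cork mat, and stand every block blank upright on the board, between fence ends, with a long side flush along the fence's working face. Leave the jar, scraper and screwdriver where they are.

Things in the scene. Friction and masses are not known exactly. Their poses are not given: they have to be found in the camera images.
- rail: Dark straight wooden rail screwed to the bench on the left, 10 mm tall, 24 wide. Origin on the bench at the inner corner where the rail meets the slanted pattern; x runs along the rail's straight inner face away from the corner, y points off that face into the open side. The face runs from the corner to x = 150 mm.
- pattern_face (a point): Point on the slanted upright face of the pale maple pattern beside the rail, 80 mm from the corner, 5 mm up. The face is 10 mm tall and 150 long from the corner (a raised back, 26 tall, starts 22 mm behind it); x runs along it away from the corner, y points into the wood. Its angle to the rail through the open side, 105 to 128 degrees, differs each time and is the angle to be taken.
- bevel_grip (a point): Centre of the handle ridge of the loose sliding bevel (0.4 kg): 75 mm from the pivot, 29 mm above the underside. x points along the stock away from the pivot. The stock is a dark bar 24 mm wide, 12 tall, from a round brass nose (12 mm radius about the pivot) to 115 mm from the pivot. The ridge on it is 14 mm wide, 60 long, and ends 47 mm above the underside.
- bevel_pivot (a point): Pivot of the bevel, on its axis 6 mm above the underside; axes as bevel_grip. The pivot lies on the stock's centre line, 12 mm from either long face.
- blade_tip (a point): Point on the blade's centre line, 100 mm from the pivot. The steel blade is 24 mm wide from 30 to 105 mm from the pivot (edges 12 mm either side of the centre line), a 10 mm wide neck before that, 5 thick, 3 to 8 mm above the underside. x points along the blade away from the pivot. Its edge on the side away from the stock (y = +12 mm) is the one laid against the corner.
- blade (a joint): Blade angle: anticlockwise from above, from the stock's x to the blade, is 90 degrees plus this (rad). Starts at 138 to 150 degrees, wider than the corner. Nut loose, it turns with 0.06 N m friction and stays where left; nut tight, it holds above 0.3 N m. With the stock along the rail and the bevel slid nose first into the corner, the pattern swings the blade to its angle by itself.
- nut_wings (a point): Middle of the brass wing nut on top of the bevel's pivot, 31 mm above the bevel's underside. One flat wing bar 34 mm long (along x), 9 thick, 16 to 46 mm above the underside; handle ridge begins 45 mm from its axis.
- bevel_nut (a joint): Turn of the wing nut in rad, growing clockwise seen from above; 0 loose (wings along the stock), starts below 0.2, begins to bite at about 0.75, is tight from 1.1 (wings about across the stock), stop at 1.65. Takes 0.04 to 0.08 N m.
- seat (a point): Point on the top of the shooting board (plywood, 10 mm thick, fixed at the right, parallel to the rail), on the axis of its hinged fence. x runs along the dark stop rail (10 mm tall), whose face is 12 mm away on the -y side, to x = 133 mm; y points into the open side. An end stop stands 12 mm away on the -x side: a bevel with stock on the rail and nose on the end stop has its pivot here.
- fence_face (a point): Point on the working face of the hinged aluminium fence, 90 mm from the hinge axis along it, 5.5 mm above the board's top. The bar is 10 mm tall, 16 thick, and runs 28 to 160 mm from the axis. x runs along the face away from the hinge, y points into the metal. The face stands 12 mm off the axis, so it lies flush on the blade edge of a seated bevel.
- fence (a joint): Fence angle: anticlockwise from the seat's x to the fence is 90 degrees plus this (rad), -0.3 to 0.9. Starts at 80 to 95 degrees, narrower than the corner. Knob loose, it turns with 0.04 N m friction and stays where left, so a locked bevel slid nose first along the stop rail to the end stop pushes the fence to its own angle.
- knob_wings (a point): Middle of the black wing knob that clamps the fence, near the board's left end, 85 mm from the hinge, 26 mm above the board's top. One flat wing bar 44 mm long (along x), 10 thick, 10 to 42 mm above the board's top. Turned tight, its wing tip passes 7 mm from a steel guard strip 16 mm tall above the board.
- fence_knob (a joint): Turn of the wing knob in rad, growing clockwise seen from above; 0 loose, starts below 0.2, begins to bite at about 0.75, is tight from 1.1, stop at 1.65. Takes 0.04 to 0.08 N m; tight, the fence holds above 0.5 N m.
- mat: Cork mat fixed to the bench between rail and board, 280 (x) x 130 (y) mm, thin as paper, origin at its centre, x points away from the robot. The bevel starts on it, handle towards the robot.
- blank0_mid (a point): Centre of a loose block blank of pale wood, 36 (x) x 20 (y) x 28 mm tall, standing on its underside at the right of the bench; two or three of these blanks are present.
- blank1_mid (a point): Centre of a loose block blank of pale wood, 36 (x) x 20 (y) x 28 mm tall, standing on its underside at the right of the bench; two or three of these blanks are present.
- blank2_mid (a point): Centre of a loose block blank of pale wood, 36 (x) x 20 (y) x 28 mm tall, standing on its underside at the right of the bench; two or three of these blanks are present.
- varnish: Bystander: small amber jar, 44 mm wide, 60 tall; not part of the job, leave it alone. Origin at its underside.
- scraper: Bystander: flat steel scraper, 100 x 55 x 8 mm; not part of the job, leave it alone. Origin at its underside.
- chisel: Bystander: wood-handled screwdriver, 200 mm long, lying flat; not part of the job, leave it alone. Origin at its underside.
Things that resemble listed ones, but are neither listed nor needed, are in the scene too. Leave any turquoise look-alike of the part that bears bevel_grip alone.

How it is judged (in metres and radians):
On the way, in this order (a step that is already met when the one before it is completed fails the run):
1. the bevel lies in the pattern's corner, stock along the rail and blade along the slanted face (within about 3 degrees and 4 mm) (angle between the x axis of bevel_grip and the x axis of rail, either way round below 0.05 rad and y of bevel_pivot in the frame of rail between 0.008 and 0.016 m and y of bevel_grip in the frame of rail between 0.008 and 0.017 m and angle between the x axis of blade_tip and the x axis of pattern_face, either way round below 0.05 rad and y of each of blade_tip, bevel_pivot in the frame of pattern_face above -0.017 m and height (world z) of bevel_pivot below 0.012 m), for 0.2 s.
2. the bevel's wing nut is tight (past 1.1 rad) with the bevel still fitted in the corner (all of step 1 and value of joint bevel_nut above 1.1 rad), for 0.2 s.
3. the bevel is seated on the board (pivot within 6 mm of the seat, stock along the stop rail) and the fence lies along its blade (within about 3 degrees and 5 mm) (horizontal distance between bevel_pivot and seat below 0.006 m and angle between the x axis of bevel_grip and the x axis of seat, either way round below 0.05 rad and angle between the x axis of blade_tip and the x axis of fence_face, either way round below 0.05 rad and y of blade_tip in the frame of fence_face above -0.017 m and height (world z) of bevel_pivot below 0.022 m and value of joint bevel_nut above 1.1 rad), for 0.2 s.
4. the fence's wing knob is tight (past 1.1 rad) with the bevel still seated and the fence along its blade (all of step 3 and value of joint fence_knob above 1.1 rad), for 0.2 s.
At the end, for the whole second after the job is handed in: Fence parallel to the pattern face within 0.06 rad, knob and nut past 1.1 rad; bevel flat, pivot and handle within 125 x 55 mm of the mat centre; every blank present upright on the board, long side along the fence within 0.08 rad and 4 mm, its centre 35 to 152 mm from the hinge (angle between the x axis of fence_face and the x axis of pattern_face, either way round below 0.06 rad and value of joint each of fence_knob, bevel_nut above 1.1 rad and x of bevel_grip in the frame of mat between -0.125 and 0.125 m and y of bevel_grip in the frame of mat between -0.055 and 0.055 m and x of bevel_pivot in the frame of mat between -0.125 and 0.125 m and y of bevel_pivot in the frame of mat between -0.055 and 0.055 m and height (world z) of bevel_pivot below 0.014 m and y of blank0_mid in the frame of fence_face between -0.0145 and -0.006 m and x of blank0_mid in the frame of fence_face between -0.055 and 0.062 m and angle between the x axis of each of blank0_mid, blank1_mid, blank2_mid and the x axis of fence_face, either way round below 0.08 rad and angle between each of blank0_mid, blank1_mid, blank2_mid's own z axis and vertical below 0.1 rad and height (world z) of each of blank0_mid, blank1_mid, blank2_mid below 0.03 m and y of blank1_mid in the frame of fence_face between -0.0145 and -0.006 m and x of blank1_mid in the frame of fence_face between -0.055 and 0.062 m and y of blank2_mid in the frame of fence_face between -0.0145 and -0.006 m and x of blank2_mid in the frame of fence_face between -0.055 and 0.062 m); the robot touches nothing.
It fails at once if the jar, scraper or screwdriver is moved more than 4 cm (distance of any of varnish, scraper, chisel from where it was at the start of the episode above 0.04 m).
Of blank0, blank1, blank2 only 2 to 3 are there at a start; the rules pass over those that are not, and their reading is None.
At some moment in a run one of blank0, blank1, blank2 may be knocked a few centimetres aside while the robot is not near it.
Once in a run the grip may slacken for a moment while it holds something.
It also fails if it takes over 192 s, if anything falls off the work surface, if the arm or the gripper's body presses on something with over 40 N, if the wrist force passes 120 N, or if a joint passes its speed limit or range.

## Working session

There is one attempt and no reset: what is moved stays moved. The work goes in short steps, Python scripts to look and compute and a shell command to move; the robot and the scene stay as the last step left them, time stands still between calls to the robot, and variables do not carry over. Pictures are saved under pics/ and viewed, at most 14 in all, crops included, and the job is handed in when it is done.

```bash
mkdir -p pics
cat > h.py <<'E'
import numpy as np, cv2
from rig import ctrl, optics
def cap(n,save=None):
    c=optics.capture(n)
    for k in("K","R","t","dist_coeffs"): c[k]=np.array(c[k],float)
    if save: cv2.imwrite('pics/'+save+'.png',c['img']); np.savez('pics/'+save+'.npz',**c)
    return c
def load(s): return dict(np.load('pics/'+s+'.npz'))
def ray(c,px):
    u=cv2.undistortPoints(np.array(px,float).reshape(-1,1,2),c['K'],c['dist_coeffs']).reshape(-1,2)
    d=np.c_[u,np.ones(len(u))]@c['R']
    return -c['R'].T@c['t'].ravel(), d
def plane(c,px,z):
    o,d=ray(c,px); s=(z-o[2])/d[:,2]; return o+d*s[:,None]
def proj(c,X):
    return cv2.projectPoints(np.array(X,float).reshape(-1,1,3),cv2.Rodrigues(c['R'])[0],c['t'].ravel(),c['K'],c['dist_coeffs'])[0].reshape(-1,2)
E
python3 - <<'E'
from h import *
for n in("scene","top"):
    c=cap(n,n+'0'); print(n,-c['R'].T@c['t'],c['R'][2])
s=ctrl.sense(); print(s)
E
```

```text
scene [ 867.97809057 -243.1231105   873.79437714] [-0.42370177  0.26895014 -0.86495239]
top [ 361.18110743   16.67498199 1016.44970925] [ 0.13061674  0.01667649 -0.99129267]
{'time_s': 0.1, 'joints': array([ 8.91585083e-01,  3.13416955e-01,  1.49834369e+00,  2.17544643e-05,
        1.33101104e+00, -2.23393732e-01]), 'dq': array([ 4.32032617e-04,  5.81735042e-05, -3.73982387e-03, -2.06948104e-04,
       -1.29061552e-03,  2.15297336e-04]), 'tau': array([ 1.76001478e-03, -4.12903547e+01, -2.60143930e+01, -2.73410287e-04,
        3.03571273e-03, -6.49822042e-06]), 'eef_pos': array([230.96178204, 471.21796039, 230.78714253]), 'ee_rot': array([-2.66615732e-04,  2.25943336e-01,  9.74140268e-01, -5.25883139e-04]), 'force': array([-0.02981006, -0.71014628,  0.40624914]), 'wrist_torque': array([-0.02802376,  0.02327188,  0.01811845]), 'grip_force': 0.0, 'grip_width': 1.0016089233170384}
```

View pics/top0.png

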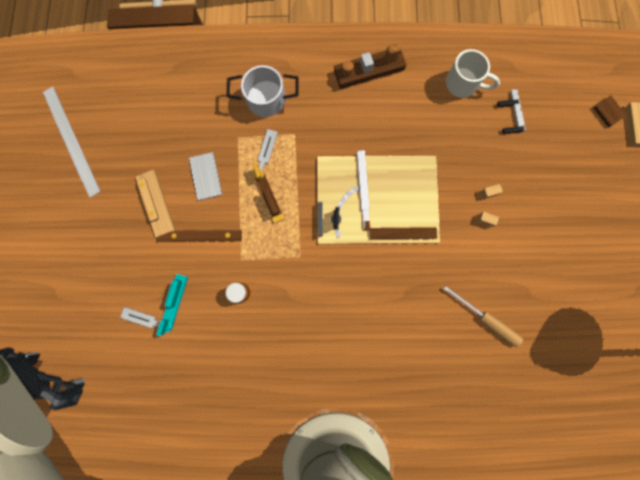

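View pics/scene0.png

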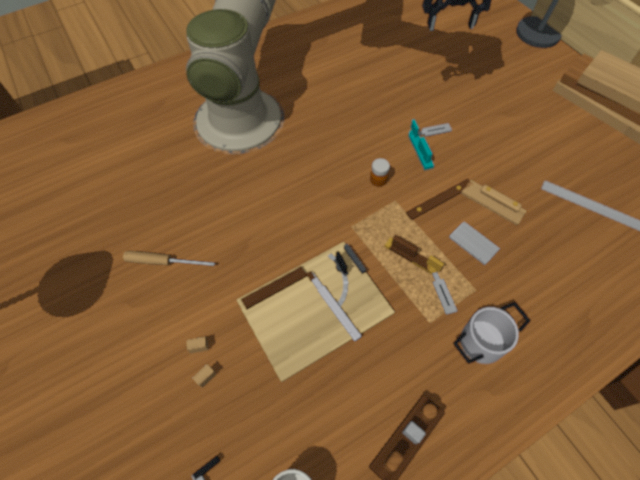

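Top view: the candidates for the bevel handle are the dark ridge on the mat (268,195), the turquoise look-alike (172,305), the dark plane (370,68), and the rail (200,236). I choose the one on the mat, which has a brass nut at (259,173) and a steel blade at (267,148). The two blanks are at (492,190) and (489,219). The jar is at (235,293), the scraper at (205,176) and the screwdriver at (482,315).

Run:
```python
from h import *
c=load('top0')
for n,p,z in [('nut',(259,172),40),('ridge',(268,197),47),('corner',(157,232),10),('railR',(241,232),10),('patend',(140,175),10),('fencehinge',(366,225),20),('fence far',(362,153),20),('knob',(337,218),40),('b0',(492,190),28),('b1',(489,218),28),('mat',(269,197),0),('boardBL',(317,243),10),('boardTR',(437,156),10)]:
    print(n,plane(c,[p],z)[0].round(0))
im=c['img'][120:260,120:520]; cv2.imwrite('pics/crop1.png',cv2.resize(im,(800,280),interpolation=cv2.INTER_CUBIC))
```

```text
nut [623. 163.  40.]
ridge [566. 142.  47.]
corner [498. 393.  10.]
railR [497. 205.  10.]
patend [628. 439.  10.]
fencehinge [509. -67.  20.]
fence far [670. -61.  20.]
knob [522.  -4.  40.]
b0 [ 584. -343.   28.]
b1 [ 522. -333.   28.]
mat [576. 146.   0.]
boardBL [472.  39.  10.]
boardTR [ 666. -229.   10.]
```

View pics/crop1.png

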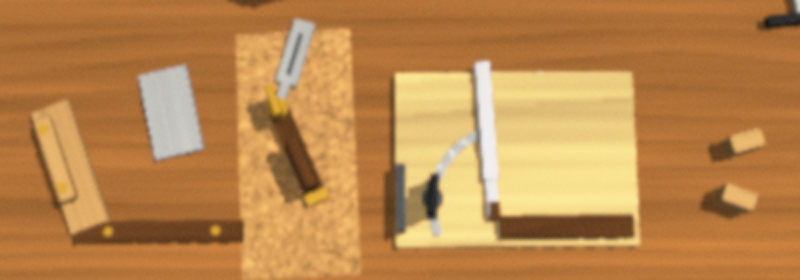

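```bash
R='x'; python3 -m handwheel '[[[-1,0.5,-0.5,0.1,-0.9],[-1,0.7,-0.7,0.1,-0.9],[-1,0.7,-0.7,0.1,-0.9],[-1,0.7,-0.7,0.1,-0.9],[-1,0.7,-0.7,0,-0.9],[-1,0.7,-0.7,0,-0.9],[-1,0.7,-0.7,0,-0.9],[-1,0.7,-0.7,0,-0.9],[-1,0.6,-0.6,0,-0.9],[-1,0.3,-0.3,0,-0.9]]]' 40; python3 -m handwheel '[[[-1,0,0,0,-1],[-1,0,0,0,-1],[-1,0,0,0,-1],[-1,0,0,0,-1],[-1,0,0,0,-1],[-1,0,0,0,-1],[-1,0,0,0,-1],[-1,0,0,0,-0.8],[-1,0,0,0,0],[-1,0,0,0,0]]]'
cat >> h.py <<'E'
def yaw():
    q=np.array(ctrl.sense()['ee_rot']); w,x,y,z=q
    return np.degrees(np.arctan2(1-2*(x*x+z*z),2*(x*y-w*z)))
E
python3 -c "
from h import *
print(yaw(),ctrl.sense()['eef_pos']); c=cap('wrist','w0'); print(-c['R'].T@c['t'],c['R'])"
```

```text
time_s: 1.1
eef_pos: [547.8, 153.6, 250.5]
ee_rot: [-0.0, 0.758, 0.652, -0.0]
force: [-0.3, 1.6, 0.5]
grip_width: 0.998
grip_force: 0.0
time_s: 2.1
eef_pos: [546.0, 156.4, 251.1]
ee_rot: [-0.0, 0.985, 0.171, -0.0]
force: [0.3, 0.5, 1.2]
grip_width: 0.996
grip_force: 0.0
-70.33824849552519 [546.02549976 156.41235169 251.06862201]
[612.24759419 179.80437695 393.80360304] [[ 3.36440094e-01 -9.41704816e-01  3.20924877e-04]
 [-9.05015031e-01 -3.23237806e-01  2.76523263e-01]
 [-2.60299553e-01 -9.33239545e-02 -9.61007171e-01]]
```

View pics/w0.png

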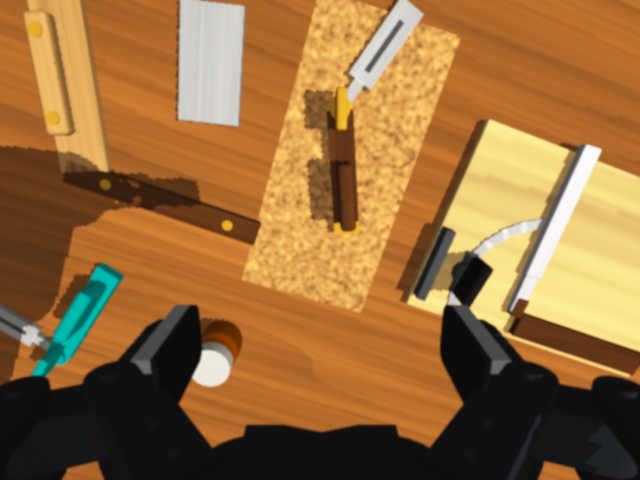

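The wrist view shows the bevel's ridge at about (345,195), the nut at (342,108), the blade at (385,45), the rail from (107,172) to (258,225), the knob at (470,278) and the fence at (560,225).

Run:
```python
from h import *
c=load('w0')
im=c['img'][70:250,50:370]; cv2.imwrite('pics/crop2.png',cv2.resize(im,(800,450),interpolation=cv2.INTER_CUBIC))
```

```text
(no output)
```

View pics/crop2.png

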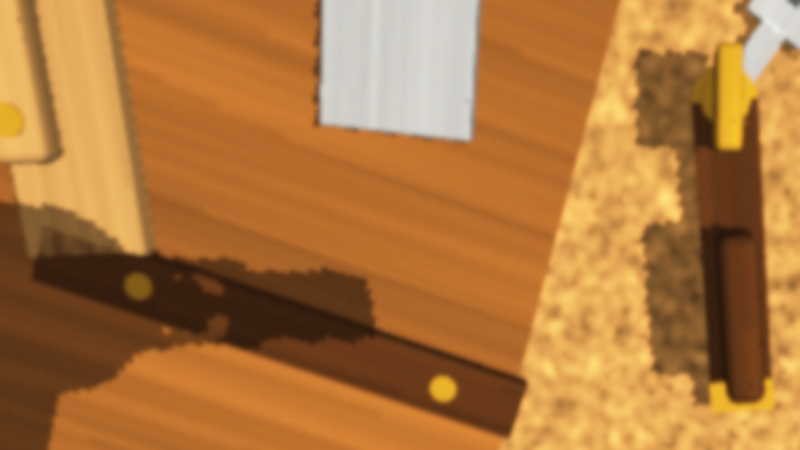

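Run:
```python
from h import *
c=load('w0')
P=lambda a,z: plane(c,[(50+a[0]/2.5,70+a[1]/2.5)],z)[0]
r1,r2=P((738,236),47),P((745,401),47); print('ridge',r1,r2,np.linalg.norm(r2-r1),(r1+r2)/2)
n1,n2=P((730,45),46),P((729.5,149),46); print('nut',n1,n2,np.linalg.norm(n2-n1),(n1+n2)/2)
e=P((742,409),12); print('stock end',e)
co,re=P((155,253),10),P((526,380),10); print('corner',co,re,np.linalg.norm(re-co))
pf=plane(c,[(82,5)],10)[0]; print('patt',pf)
a=lambda v:np.degrees(np.arctan2(v[1],v[0]))
print('stock ang',a(r2-r1),a(((r1+r2)/2-(n1+n2)/2)),'rail',a(re-co),'patt',a(pf-co))
# contrast lines: fence, board
Q=lambda u,v,z: plane(c,[(u,v)],z)[0]
print('fence face right? pts',Q(513,312,20),Q(583,147,20),Q(600,150,20), 'stoprail',Q(510,330,20),Q(520,302,20))
print('knob',Q(470,280,52))
```

```text
ridge [587.34315087 148.63511678  47.        ] [534.10043411 125.95072924  47.        ] 57.87372742444434 [560.72179249 137.29292301  47.        ]
nut [643.50097905 172.45786302  46.        ] [613.03335332 161.25006457  46.        ] 32.4636868475029 [628.26716619 166.85396379  46.        ]
stock end [522.79394237 120.47508612  12.        ]
corner [504.95271178 349.96292138  10.        ] [504.96950856 203.59073584  10.        ] 146.37218649480883
patt [634.83004547 402.54666261  10.        ]
stock ang -156.92327192270258 -156.3635457297532 rail -89.99342508437007 patt 22.04166395708028
fence face right? pts [504.26482183 -66.24226559  20.        ] [672.4037479  -50.70315268  20.        ] [675.28819797 -66.59880031  20.        ] stoprail [484.99263352 -72.70250235  20.        ] [516.55421724 -67.80354401  20.        ]
knob [528.95291345   6.24305268  52.        ]
```

```bash
python3 -m handwheel '[[[-1,0.15,-0.2,-0.4,0.46],[-1,0.15,-0.2,-0.7,0],[-1,0,0,-0.8,0],[-1,0,0,-0.8,0],[-1,0,0,-0.7,0],[-1,0,0,-0.6,0],[-1,0,0,-0.4,0],[-1,0,0,-0.28,0],[-1,0,0,0,0],[-1,0,0,0,0]]]' 60; python3 -m handwheel '[[[1,0,0,0,0],[1,0,0,0,0],[1,0,0,0,0],[1,0,0,0,0],[1,0,0,0,0],[1,0,0,0,0],[1,0,0,0,0]]]'; python3 -c "
from h import *
print(yaw())"
```

```text
time_s: 3.15
eef_pos: [561.6, 136.5, 18.1]
ee_rot: [0.0, 0.98, 0.201, 0.001]
force: [0.1, -0.5, 0.8]
grip_width: 0.997
grip_force: 0.0
time_s: 3.85
eef_pos: [561.2, 136.5, 17.5]
ee_rot: [-0.0, 0.98, 0.201, 0.0]
force: [-1.5, 0.5, 2.3]
grip_width: 0.155
grip_force: 61.4
-66.83789737244628
```

```bash
python3 -m handwheel '[[[1,0,0,0.1,0],[1,0,0,0.4,0],[1,0,0,0.5,0],[1,0,0,0.5,0.5],[1,0,0,0,0.95],[1,0,0,0,0.95],[1,0,0,0,0.95],[1,0,0,0,0.95],[1,0,0,0,0.95],[1,0,0,0,0.95]]]'; python3 -m handwheel '[[[1,0,0,0,0.95],[1,0,0,0,0.95],[1,0,0,0,0.2],[1,0,0,0,0],[1,0,0,0,0],[1,0,0,0,0]]]';  python3 - <<'E'
from h import *
c=load('w0')
print('scraper',plane(c,[(177,120),(239,126),(245,3),(181,-2)],8).round(0))
b=plane(c,[(410,10),(357,83)],8);v=b[0]-b[1];print('blade',b.round(0),np.degrees(np.arctan2(v[1],v[0])))
s=ctrl.sense();print(yaw(),s['eef_pos'],s['grip_width'],s['joints'][5])
cap('wrist','w1')
E
```

```text
time_s: 4.85
eef_pos: [560.6, 136.3, 91.8]
ee_rot: [-0.0, 0.803, 0.595, -0.001]
force: [-0.0, -0.3, -4.4]
grip_width: 0.153
grip_force: 60.4
time_s: 5.45
eef_pos: [561.0, 136.4, 92.2]
ee_rot: [-0.0, 0.71, 0.704, -0.0]
force: [0.1, 0.3, -5.0]
grip_width: 0.153
grip_force: 60.4
scraper [[570. 304.   8.]
 [584. 249.   8.]
 [683. 273.   8.]
 [668. 325.   8.]]
blade [[725. 139.   8.]
 [655. 161.   8.]] -17.17619617648979
-0.5273531890504207 [561.04200769 136.36463229  92.22992779] 0.15261699006055776 0.044855467192959395
```

View pics/w1.png

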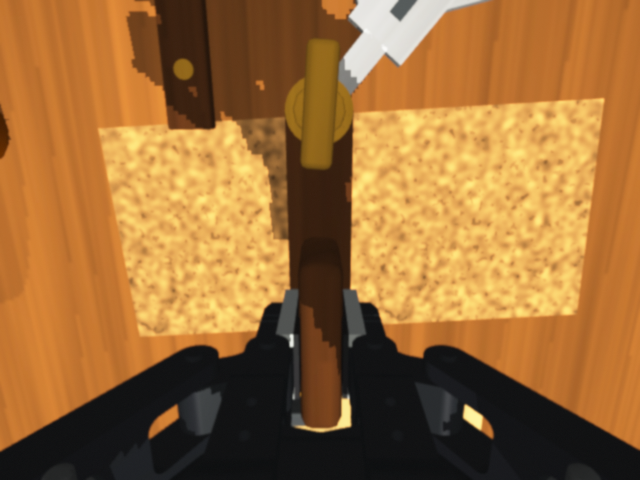

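Run:
```python
from h import *
c=load('w1'); t=np.array([561.0,136.4])
zb=92.2-17.5
for n,p,z in[('wing',(320,104),zb+46),('disc',(319,109),zb+12),('ridge far',(320,245),zb+47),('ridge near',(321,422),zb+47),('stockL',(288,200),zb+12),('stockR',(352,200),zb+12),('railcorner',(214,129),10)]:
    x=plane(c,[p],z)[0]; print(n,x.round(1),(x[:2]-t).round(1))
```

```text
wing [561.9 211.  120.7] [ 0.9 74.6]
disc [561.5 210.8  86.7] [ 0.5 74.4]
ridge far [561.5 171.8 121.7] [ 0.5 35.4]
ridge near [561.3 109.9 121.7] [  0.3 -26.5]
stockL [549.6 178.8  86.7] [-11.4  42.4]
stockR [573.4 178.6  86.7] [12.4 42.2]
railcorner [504.7 203.5  10. ] [-56.3  67.1]
```

```bash
python3 -m handwheel '[[[1,-0.2,0.35,0,0.06],[1,-0.2,0.35,0,0],[1,-0.2,0.35,0,0],[1,-0.18,0.3,0,0],[1,0,0,-0.3,0],[1,0,0,-0.4,0],[1,0,0,-0.4,0],[1,0,0,-0.3,0],[1,0,0,-0.06,0],[1,0,0,0,0]]]'; python3 -c "
from h import *
print(yaw())"
```

```text
time_s: 6.5
eef_pos: [522.1, 204.0, 19.3]
ee_rot: [-0.0, 0.707, 0.707, -0.0]
force: [-0.5, 1.0, -3.4]
grip_width: 0.152
grip_force: 60.5
0.0336292915170756
```

```bash
python3 -m handwheel '[[[1,0,0,-0.03,0],[1,-0.05,0,0,0],[1,-0.04,0,0,0],[1,0,0,0,0]]]'; python3 -m handwheel '[[[1,-0.02,0,0,0],[1,-0.02,0,0,0],[1,0,0,0,0]]]'
```

```text
time_s: 6.9
eef_pos: [517.4, 204.0, 18.1]
ee_rot: [0.0, 0.707, 0.707, 0.0]
force: [-0.5, -0.6, -4.7]
grip_width: 0.154
grip_force: 60.4
time_s: 7.2
eef_pos: [515.7, 203.9, 17.9]
ee_rot: [0.0, 0.707, 0.707, 0.0]
force: [0.1, 0.0, -4.6]
grip_width: 0.156
grip_force: 60.4
```

```bash
python3 -m handwheel '[[[1,-0.02,0,0,0],[1,-0.02,0,0,0],[1,0,0,0,0]]]'; python3 -m handwheel '[[[1,-0.02,0,0,0],[1,-0.02,0,0,0],[1,0,0,0,0]]]'
```

```text
time_s: 7.5
eef_pos: [515.4, 203.9, 18.2]
ee_rot: [0.002, 0.707, 0.707, 0.002]
force: [8.0, 0.6, -8.5]
grip_width: 0.153
grip_force: 59.8
time_s: 7.8
eef_pos: [515.0, 203.8, 18.5]
ee_rot: [0.003, 0.707, 0.707, 0.003]
force: [14.2, -1.0, -11.8]
grip_width: 0.152
grip_force: 59.4
```

```bash
python3 -m handwheel '[[[1,0.05,0,-0.01,0],[1,0,0.12,0,0],[1,0,0.12,0,0],[1,0,0.12,0,0],[1,0,0.12,0,0],[1,0,0.12,0,0],[1,0,0.12,0,0],[1,0,0.12,0,0],[1,0,0.12,0,0]]]'; python3 -m handwheel '[[[1,0,0.06,0,0],[1,0,0.06,0,0],[1,0,0.06,0,0],[1,0,0,0,0]]]'
```

```text
time_s: 8.7
eef_pos: [515.2, 251.5, 17.9]
ee_rot: [0.001, 0.707, 0.707, 0.001]
force: [3.4, -5.5, -2.1]
grip_width: 0.156
grip_force: 61.0
time_s: 9.1
eef_pos: [515.2, 260.7, 17.9]
ee_rot: [0.001, 0.707, 0.707, 0.001]
force: [4.9, -2.9, -2.5]
grip_width: 0.155
grip_force: 61.0
```

```bash
python3 -m handwheel '[[[1,0,0.05,0,0],[1,0,0.05,0,0],[1,0,0.04,0,0],[1,0,0,0,0]]]'; python3 -m handwheel '[[[1,0,0.03,0,0],[1,0,0.03,0,0],[1,0,0,0,0]]]';python3 -m handwheel '[[[1,0,0.03,0,0],[1,0,0.03,0,0],[1,0,0,0,0]]]'; python3 -c "
from h import *
print(yaw())
cap('wrist','w2')"
```

```text
time_s: 9.5
eef_pos: [515.2, 267.6, 17.9]
ee_rot: [0.001, 0.707, 0.707, 0.001]
force: [4.4, -2.8, -2.4]
grip_width: 0.15
grip_force: 61.0
time_s: 9.8
eef_pos: [515.2, 270.5, 17.9]
ee_rot: [0.001, 0.707, 0.707, 0.001]
force: [4.3, -5.5, -1.7]
grip_width: 0.154
grip_force: 61.0
time_s: 10.1
eef_pos: [515.2, 271.7, 18.0]
ee_rot: [0.002, 0.707, 0.708, -0.001]
force: [3.8, -14.8, 1.8]
grip_width: 0.153
grip_force: 61.7
0.0706386904966008
```

View pics/w2.png

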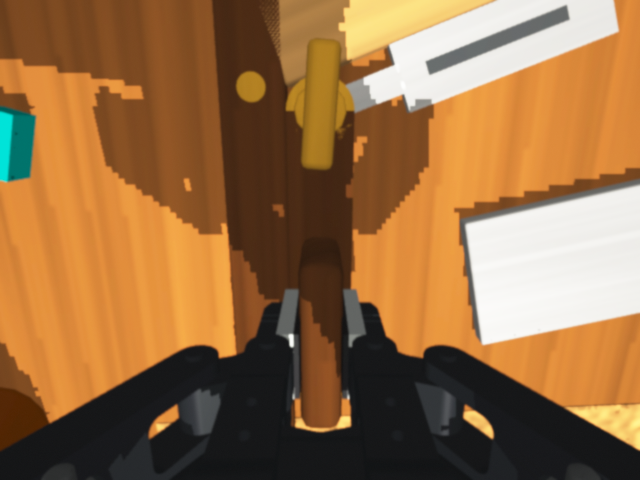

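The bevel is held against both faces, with the nut at about (320,105) and the blade edge along the pattern at (390,60). Next I release it, move over the nut and turn it.

```bash
python3 -m handwheel '[[[1,0,-0.03,0,0],[0.2,0,0,0,0],[0.2,0,0,0,0],[-0.2,0,0,0,0],[-0.2,0,0,0.2,0],[-0.2,0,0,0.5,0],[-0.2,0,0,0.4,0],[-0.2,0,0,0,0]]]'; python3 -c "
from h import *
c=cap('wrist','w3'); print(yaw(),ctrl.sense()['eef_pos'])
cv2.imwrite('pics/w3c.png',c['img'][0:400])"
```

```text
time_s: 10.95
eef_pos: [515.5, 273.1, 75.7]
ee_rot: [0.001, 0.707, 0.707, 0.002]
force: [0.2, -0.3, -0.7]
grip_width: 0.6
grip_force: 0.0
0.060356936686574686 [514.66233971 272.78274666  73.85968688]
```

View pics/w3c.png

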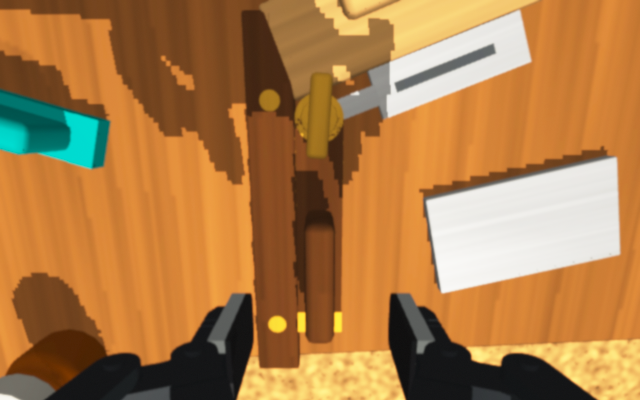

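Run:
```python
from h import *
c=load('w3'); A=lambda v:np.degrees(np.arctan2(v[1],v[0]))
n=plane(c,[(319,115.5)],46)[0];d=plane(c,[(319,119)],12)[0];r=plane(c,[(320.5,222),(319.5,337)],47)
print('nut',n,'disc',d,'ridge',r.round(1),A(r[1]-r[0]))
b=plane(c,[(383,117),(531,64)],8);print('blade low edge',b.round(1),A(b[1]-b[0]))
w=plane(c,[(320,74),(317.5,156)],46);print('wing',A(w[1]-w[0]))
b=plane(c,[(396,92),(494,48)],8);print('slot',A(b[1]-b[0]))
```

```text
nut [515.23297613 345.7898229   46.        ] disc [515.27138932 344.78160561  12.        ] ridge [[515.9 301.4  47. ]
 [515.5 245.5  47. ]] -90.42484553351524
blade low edge [[547.2 345.8   8. ]
 [617.8 370.5   8. ]] 19.29604727042727
wing -91.83145130232596
slot 23.509219074148106
```

```bash
python3 -m handwheel '[[[-0.2,0,0.4,0,-0.2],[-0.2,0,0.4,0,0],[-0.2,0,0.4,0,0],[-0.2,0.01,0.26,0,0],[-0.2,0,0,-0.3,0],[-0.2,0,0,-0.4,0],[-0.2,0,0,-0.3,0],[-0.2,0,0,-0.1,0],[-0.2,0,0,0,0],[-0.2,0,0,0,0]]]' 40;  python3 -m handwheel '[[[1,0,0,0,0],[1,0,0,0,0],[1,0,0,0,0],[1,0,0,0,0],[1,0,0,0,0],[1,0,0,0,0]]]'; python3 -c "
from h import *
print(yaw())"
```

```text
time_s: 12.0
eef_pos: [515.0, 345.3, 17.8]
ee_rot: [0.0, 0.717, 0.697, 0.0]
force: [0.5, -0.4, 0.9]
grip_width: 0.601
grip_force: 0.0
time_s: 12.6
eef_pos: [514.8, 345.5, 17.8]
ee_rot: [0.0, 0.717, 0.697, 0.0]
force: [0.2, -0.5, 5.8]
grip_width: 0.099
grip_force: 41.6
-1.5561397409341662
```

```bash
python3 -m handwheel '[[[1,0,0,0,-0.8],[1,0,0,0,-0.9],[1,0,0,0,-0.9],[1,0,0,0,-0.9],[1,0,0,0,-0.9],[1,0,0,0,-0.9],[1,0,0,0,-0.9],[1,0,0,0,-0.9],[1,0,0,0,-0.9],[1,0,0,0,-0.9]]]';  python3 -m handwheel '[[[1,0,0,0,-0.9],[1,0,0,0,-0.5],[1,0,0,0,0],[1,0,0,0,0],[1,0,0,0,0]]]'; python3 -c "
from h import *
print(yaw(), ctrl.sense()['wrist_torque'])"
```

```text
time_s: 13.6
eef_pos: [514.7, 345.7, 17.8]
ee_rot: [-0.0, 0.989, 0.148, 0.0]
force: [-2.1, 0.6, 6.2]
grip_width: 0.099
grip_force: 41.8
time_s: 14.1
eef_pos: [514.7, 345.7, 17.8]
ee_rot: [-0.0, 0.999, 0.053, 0.0]
force: [-1.5, -0.4, 5.3]
grip_width: 0.098
grip_force: 41.9
-83.95505119716418 [ 0.09208273  0.2698207  -0.04003383]
```

```bash
python3 -m handwheel '[[[0.3,0,0,0,0],[0.3,0,0,0,0],[0.3,0,0,0.2,0],[0.3,0,0,0.5,0],[0.3,0,0,0.5,0.5],[0.3,0,-0.3,0,0.95],[0.3,0,-0.3,0,0.95],[0.3,0,-0.3,0,0.95],[0.3,0,-0.3,0,0.95],[0.3,0,-0.3,0,0.95]]]';  python3 -m handwheel '[[[-0.2,0,0,0,0.95],[-0.2,0,0,0,0.95],[-0.2,0,0,0,0.95],[-0.2,0,0,0,0.95],[-0.2,0,0,0,0.95],[-0.2,0,0,0,0.95],[-0.2,0,0,0,0.5],[-0.2,0,0,0,0],[-0.2,0,0,0,0]]]'; python3 -c "
from h import *
c=cap('wrist','w4'); print(yaw(), ctrl.sense()['eef_pos'])
cv2.imwrite('pics/w4c.png',c['img'][0:400])"
```

```text
time_s: 15.1
eef_pos: [514.7, 269.8, 77.9]
ee_rot: [0.0, 0.912, 0.41, 0.0]
force: [-0.1, -1.2, -0.2]
grip_width: 0.352
grip_force: 0.0
time_s: 16.0
eef_pos: [514.7, 270.4, 77.6]
ee_rot: [0.0, 0.659, 0.752, 0.0]
force: [-0.5, 0.8, -0.3]
grip_width: 0.601
grip_force: 0.0
7.53936424099604 [514.66381274 270.40821234  77.56554445]
```

View pics/w4c.png

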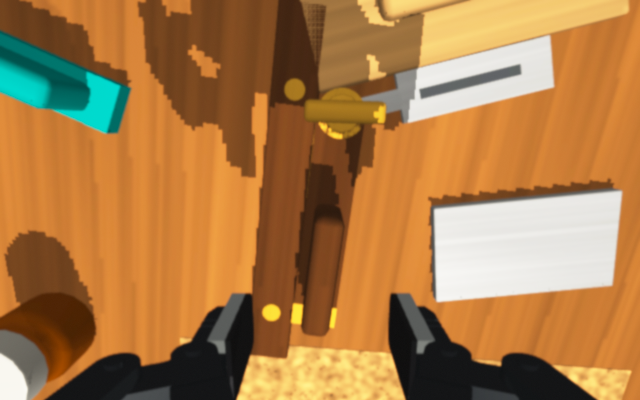

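```bash
python3 -m handwheel '[[[-0.2,0.015,0,0,-0.94],[-0.2,0,0,-0.3,0],[-0.2,0,0,-0.4,0],[-0.2,0,0,-0.3,0],[-0.2,0,0,-0.2,0],[-0.2,0,0,0,0],[-0.2,0,0,0,0]]]' 60; python3 -m handwheel '[[[1,0,0,0,0],[1,0,0,0,0],[1,0,0,0,0],[1,0,0,0,0],[1,0,0,0,0],[1,0,0,0,0]]]'
python3 - <<'E'
from h import *
print(yaw())
for n,(x0,y0,x1,y1) in (('top0',(355,200,445,250)),('w0',(490,290,640,380))):
    c=load(n); im=c['img'].astype(int); V=im.max(2)
    m=(V<110).astype(np.uint8); mm=np.zeros_like(m); mm[y0:y1,x0:x1]=m[y0:y1,x0:x1]
    cs,_=cv2.findContours(mm,0,1); k=max(cs,key=cv2.contourArea); a=cv2.approxPolyDP(k,2,True)[:,0]
    for p,q in zip(a,plane(c,a,20)): print(n,p,q.round(0))
E
```

```text
time_s: 16.75
eef_pos: [515.7, 270.5, 17.7]
ee_rot: [0.0, 0.706, 0.708, 0.0]
force: [-0.1, -0.2, 0.4]
grip_width: 0.6
grip_force: 0.0
time_s: 17.35
eef_pos: [515.4, 270.5, 17.9]
ee_rot: [0.0, 0.706, 0.708, 0.0]
force: [-3.1, -0.6, 5.8]
grip_width: 0.155
grip_force: 59.1
0.13473047245081993
top0 [366 225] [509. -67.  20.]
top0 [371 238] [481. -77.  20.]
top0 [433 237] [ 483. -211.   20.]
top0 [434 229] [ 500. -214.   20.]
top0 [372 230] [498. -80.  20.]
w0 [512 296] [520. -57.  20.]
w0 [507 309] [505. -59.  20.]
w0 [515 316] [501. -70.  20.]
w0 [509 329] [486. -71.  20.]
w0 [511 333] [482. -75.  20.]
w0 [631 373] [ 483. -218.   20.]
w0 [639 364] [ 495. -220.   20.]
w0 [638 352] [ 507. -211.   20.]
w0 [524 314] [506. -78.  20.]
w0 [521 311] [508. -73.  20.]
w0 [524 301] [519. -71.  20.]
w0 [519 300] [518. -66.  20.]
w0 [510 312] [503. -63.  20.]
w0 [509 308] [507. -60.  20.]
w0 [517 291] [526. -59.  20.]
```

```bash
python3 -m handwheel '[[[1,0.04,-0.02,0.1,0],[1,0,0,0.4,0],[1,0,0,0.5,0],[1,0,0,0.6,0],[1,0.02,-0.5,0,0],[1,0.02,-0.7,0,0],[1,0.02,-0.8,0,0],[1,0,-0.8,0,0],[1,0,-0.8,0,0],[1,0,-0.8,0,0]]]'; python3 -m handwheel '[[[1,0,-0.8,0,0],[1,0,-0.8,0,0],[1,0,-0.8,0,0],[1,0,-0.8,0,0],[1,0,-0.8,0,0],[1,0,-0.6,0,0],[1,0,-0.4,0,0],[1,0,0,0,0],[1,0,0,0,0]]]'; python3 -c "
from h import *
c=cap('wrist','w5'); print(yaw(), ctrl.sense()['eef_pos'])"
```

```text
time_s: 18.35
eef_pos: [520.0, 47.7, 97.1]
ee_rot: [-0.0, 0.706, 0.708, -0.0]
force: [0.1, 0.1, -5.2]
grip_width: 0.151
grip_force: 59.0
time_s: 19.25
eef_pos: [520.0, -200.6, 96.9]
ee_rot: [-0.0, 0.707, 0.708, -0.0]
force: [0.3, 0.2, -4.1]
grip_width: 0.151
grip_force: 59.0
0.13084845808911577 [ 520.12328215 -200.04088385   96.99187676]
```

View pics/w5.png

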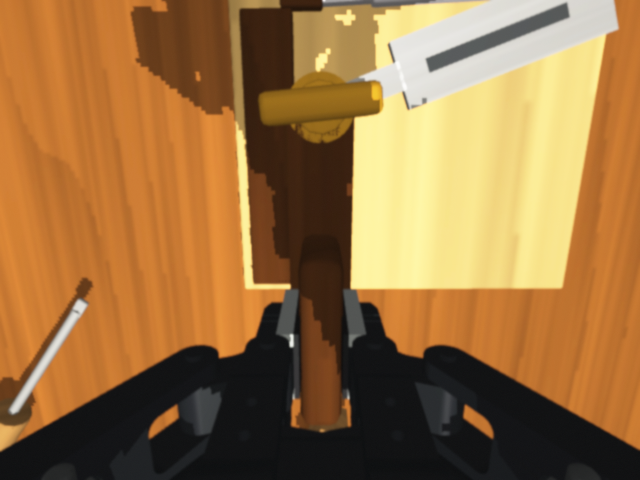

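Run:
```python
from h import *
c=load('w5')
for n,p,z in[('inner top',(293,15),20),('inner L top',(241,12),20),('end right',(252,284),20),('endstop face bot',(300,9),20),('endstop corner',(282,8),20),('fence',(400,3),20),('board right',(450,289),10),('board edge',(246,289),10)]:
    print(n,plane(c,[p],z)[0].round(1))
print('pivot',plane(c,[(320,107)],79.5+12))
```

```text
inner top [506.6 -80.1  20. ]
inner L top [481.3 -78.8  20. ]
end right [ 480.3 -221.1   20. ]
endstop face bot [510.  -77.5  20. ]
endstop corner [501.3 -77.   20. ]
fence [558.5 -74.8  20. ]
board right [ 599.5 -228.3   10. ]
board edge [ 474.6 -228.5   10. ]
pivot [[ 520.01144833 -125.45450784   91.5       ]]
```

```bash
python3 -m handwheel '[[[1,0.03,-0.3,0,0],[1,0,0,-0.3,0],[1,0,0,-0.4,0],[1,0,0,-0.4,0],[1,0,0,-0.22,0],[1,0,0,0,0],[1,0,0,0,0]]]'; python3 -m handwheel '[[[1,-0.03,0,-0.02,0],[1,-0.03,0,-0.01,0],[1,0,0,0,0]]]';python3 -m handwheel '[[[1,-0.02,0,0,0],[1,-0.02,0,0,0],[1,0,0,0,0]]]'
```

```text
time_s: 20.0
eef_pos: [522.3, -215.8, 32.0]
ee_rot: [0.0, 0.706, 0.708, 0.0]
force: [0.5, 0.1, -3.4]
grip_width: 0.149
grip_force: 59.0
time_s: 20.3
eef_pos: [518.8, -215.7, 30.2]
ee_rot: [0.0, 0.706, 0.708, 0.0]
force: [-0.7, -0.7, -4.2]
grip_width: 0.151
grip_force: 59.1
time_s: 20.6
eef_pos: [518.1, -215.7, 30.2]
ee_rot: [0.002, 0.707, 0.708, 0.001]
force: [6.4, 0.7, -5.8]
grip_width: 0.152
grip_force: 59.0
```

```bash
python3 -m handwheel '[[[1,0.01,0,-0.02,0],[1,0,0,-0.02,0],[1,0,0,0,0]]]'; python3 -m handwheel '[[[1,0,0.1,0,0],[1,0,0.1,0,0],[1,0,0.1,0,0],[1,0,0.1,0,0],[1,0,0.1,0,0],[1,0,0.1,0,0],[1,0,0.1,0,0],[1,0,0.1,0,0],[1,0,0,0,0]]]'
```

```text
time_s: 20.9
eef_pos: [518.1, -215.9, 28.2]
ee_rot: [0.001, 0.706, 0.708, 0.0]
force: [6.4, -0.5, -2.5]
grip_width: 0.153
grip_force: 59.4
time_s: 21.8
eef_pos: [518.0, -175.8, 28.2]
ee_rot: [0.001, 0.706, 0.708, 0.0]
force: [5.0, -0.5, -2.1]
grip_width: 0.153
grip_force: 59.5
```

Expected stop at TCP y ≈ -163.

```bash
python3 -m handwheel '[[[1,0,0.08,0,0],[1,0,0.06,0,0],[1,0,0.04,0,0],[1,0,0,0,0]]]'; python3 -m handwheel '[[[1,0,0.03,0,0],[1,0,0.03,0,0],[1,0,0,0,0]]]'; python3 -m handwheel '[[[1,0,0.03,0,0],[1,0,0.02,0,0],[1,0,0,0,0]]]'; python3 -c "
from h import *
print(yaw())"
```

```text
time_s: 22.2
eef_pos: [518.0, -167.3, 28.3]
ee_rot: [0.001, 0.706, 0.708, 0.0]
force: [4.4, -2.7, -2.7]
grip_width: 0.154
grip_force: 59.5
time_s: 22.5
eef_pos: [518.0, -164.5, 28.3]
ee_rot: [0.001, 0.706, 0.708, 0.0]
force: [4.3, -3.5, -2.9]
grip_width: 0.151
grip_force: 59.5
time_s: 22.8
eef_pos: [518.0, -163.0, 28.5]
ee_rot: [0.002, 0.706, 0.708, -0.0]
force: [3.0, -9.2, -2.5]
grip_width: 0.156
grip_force: 59.5
0.13141525433263287
```

```bash
python3 -m handwheel '[[[1,0,0.02,0,0],[1,0,0.02,0,0],[1,0,0,0,0]]]'; python3 -m handwheel '[[[1,0,-0.06,0,0],[0.2,0,0,0,0],[0.2,0,0,0,0],[-0.2,0,0,0,0],[-0.2,0,0,0.2,0],[-0.2,0,0,0.5,0],[-0.2,0,0,0.5,0],[-0.2,0,0,0.3,0],[-0.2,0,0,0,0]]]'; python3 -c "
from h import *
c=cap('wrist','w6'); print(yaw(),ctrl.sense()['eef_pos'])
cap('top','t6')
cv2.imwrite('pics/w6c.png',c['img'][0:400])"
```

```text
time_s: 23.1
eef_pos: [518.1, -162.7, 28.9]
ee_rot: [0.003, 0.706, 0.708, -0.001]
force: [-0.6, -17.8, -0.5]
grip_width: 0.152
grip_force: 59.8
time_s: 24.0
eef_pos: [518.3, -162.5, 105.3]
ee_rot: [0.002, 0.706, 0.708, 0.001]
force: [0.5, -0.4, -0.5]
grip_width: 0.598
grip_force: 0.0
0.1385368299335995 [ 517.63076835 -162.13067723  103.71864452]
```

View pics/w6c.png

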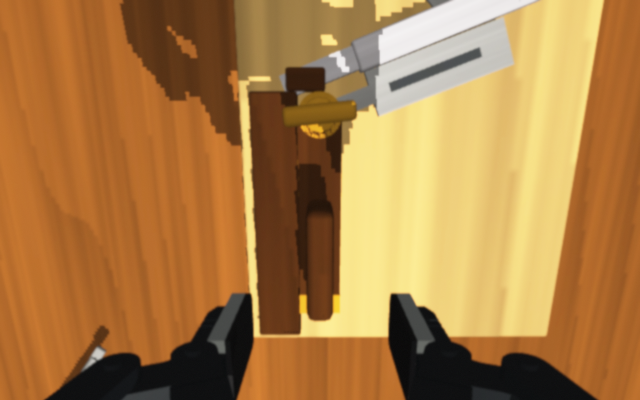

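```bash
python3 -m handwheel '[[[-0.2,0.05,0.4,0,0],[-0.2,0.05,0.4,0,0],[-0.2,0.05,0.4,0,0],[-0.2,0,0.4,0,0],[-0.2,0,0.1,0,0],[-0.2,0,0,0,0],[-0.2,0,0,0,0]]]'; python3 -c "
from h import *
c=cap('wrist','w7'); print(yaw(),ctrl.sense()['eef_pos'])
cv2.imwrite('pics/w7c.png',c['img'][0:300])"
```

```text
time_s: 24.8
eef_pos: [524.7, -77.8, 102.4]
ee_rot: [-0.0, 0.706, 0.708, -0.0]
force: [-0.3, -1.5, -0.6]
grip_width: 0.599
grip_force: 0.0
0.08149243495027815 [524.7873144  -77.887122   102.54237264]
```

View pics/w7c.png

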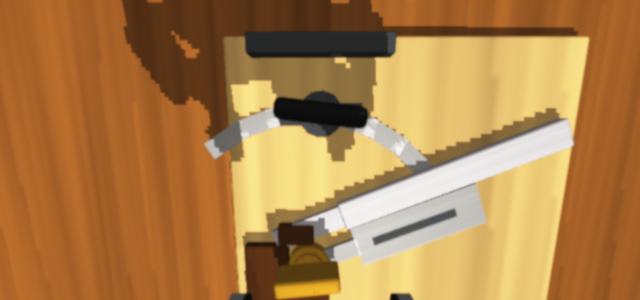

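Run:
```python
from h import *
c=load('w7'); A=lambda v:np.degrees(np.arctan2(v[1],v[0]))
hsv=cv2.cvtColor(c['img'],cv2.COLOR_BGR2HSV); m=np.zeros((480,640),np.uint8); r=(slice(85,140),slice(260,385))
m[r]=(c['img'].max(2)<32)[r]; cs,_=cv2.findContours(m,0,1);k=max(cs,key=cv2.contourArea);print(cv2.minAreaRect(k))
w=plane(c,[(276,105.5),(367,114)],52);print(w,A(w[1]-w[0]),w.mean(0),np.linalg.norm(w[1]-w[0]))
print('hub',plane(c,[(321,115)],20))
f=plane(c,[(344,230),(573,145)],20);b=plane(c,[(374,241),(455,212)],18);e=plane(c,[(366,263),(485,220)],18)
print('fence',A(f[1]-f[0]),'slot',A(b[1]-b[0]),A(e[1]-e[0]),f,)
```

```text
((320.249267578125, 112.58991241455078), (91.90068054199219, 23.35246467590332), 6.842772960662842)
[[ 5.04624210e+02 -4.15172857e-01  5.20000000e+01]
 [ 5.46035425e+02 -4.02962673e+00  5.20000000e+01]] -4.988249046556916 [525.32981751  -2.22239979  52.        ] 41.56865428266727
hub [[525.05152261  -3.93062791  20.        ]]
fence 21.22920769106793 slot 20.82853648068225 21.26794362768735 [[538.40907985 -67.15566854  20.        ]
 [661.98318183 -19.15194718  20.        ]]
```

```bash
python3 -m handwheel '[[[-0.2,0.01,0.2,0,0.9],[-0.2,0,0.3,0,0.95],[-0.2,0,0.4,0,0.95],[-0.2,0,0.4,0,0.95],[-0.2,0,0.2,0,0.95],[-0.2,0,0,0,0.95],[-0.2,0,0,0,0.95],[-0.2,0,0,0,0.95],[-0.2,0,0,0,0.95],[-0.2,0,0,0,0.95]]]' 40; python3 -m handwheel '[[[-0.2,0,0,-0.3,0.95],[-0.2,0,0,-0.4,0],[-0.2,0,0,-0.4,0],[-0.2,0,0,-0.3,0],[-0.2,0,0,0,0],[-0.2,0,0,0,0]]]'; python3 -c "
from h import *
print(yaw())"
```

```text
time_s: 25.85
eef_pos: [525.4, -3.0, 102.7]
ee_rot: [-0.0, 0.122, 0.993, -0.0]
force: [-0.4, 0.6, -0.5]
grip_width: 0.597
grip_force: 0.0
time_s: 26.45
eef_pos: [525.6, -2.7, 33.1]
ee_rot: [0.0, 0.059, 0.998, -0.0]
force: [0.7, -0.0, -0.8]
grip_width: 0.601
grip_force: 0.0
83.28376588720643
```

```bash
python3 -m handwheel '[[[1,0,0,-0.04,0],[1,0,0,0,0],[1,0,0,0,0],[1,0,0,0,0],[1,0,0,0,0],[1,0,0,0,0]]]'; python3 -m handwheel '[[[1,0,0,0,-0.8],[1,0,0,0,-0.9],[1,0,0,0,-0.9],[1,0,0,0,-0.9],[1,0,0,0,-0.9],[1,0,0,0,-0.9],[1,0,0,0,-0.9],[1,0,0,0,-0.9],[1,0,0,0,-0.9],[1,0,0,0,-0.9]]]';  python3 -m handwheel '[[[1,0,0,0,-0.8],[1,0,0,0,-0.3],[1,0,0,0,0],[1,0,0,0,0],[1,0,0,0,0]]]'; python3 -c "
from h import *
print(yaw(), ctrl.sense()['wrist_torque'])"
```

```text
time_s: 27.05
eef_pos: [525.6, -3.0, 31.5]
ee_rot: [0.0, 0.058, 0.998, -0.001]
force: [-3.0, -5.3, 3.6]
grip_width: 0.106
grip_force: 42.9
time_s: 28.05
eef_pos: [524.9, -3.8, 31.5]
ee_rot: [0.001, 0.63, 0.776, -0.002]
force: [-7.8, -11.6, 5.2]
grip_width: 0.106
grip_force: 43.3
time_s: 28.55
eef_pos: [524.8, -3.9, 31.5]
ee_rot: [0.0, 0.686, 0.728, -0.002]
force: [-7.7, -12.4, 6.5]
grip_width: 0.104
grip_force: 43.4
3.365829455176277 [-2.09628808  1.24246418 -0.04064419]
```

```bash
python3 -m handwheel '[[[0.3,0,0,0,0],[0.3,0,0,0,0],[0.3,0,0,0.3,0],[0.3,0,0,0.5,0],[0.3,0,0,0.6,0],[-0.2,0,-0.4,0,-0.4],[-0.2,0,-0.4,0,0],[-0.2,0,-0.4,0,0],[-0.2,0,-0.28,0,0],[-0.2,0,0,0,0]]]'
python3 - <<'E'
from h import *
c=cap('wrist','w8'); print(yaw(),ctrl.sense()['eef_pos'])
A=lambda v:np.degrees(np.arctan2(v[1],v[0]))
m=np.zeros((480,640),np.uint8); r=(slice(60,180),slice(260,385))
m[r]=(c['img'].max(2)<32)[r]; cs,_=cv2.findContours(m,0,1)
for k in sorted(cs,key=cv2.contourArea)[-2:]: print(cv2.minAreaRect(k))
def line(m,z):
    cs,_=cv2.findContours(m.astype(np.uint8),0,1);k=max(cs,key=cv2.contourArea);R=cv2.minAreaRect(k);B=plane(c,cv2.boxPoints(R),z)
    e=[B[1]-B[0],B[2]-B[1]];e=max(e,key=np.linalg.norm);print(B.mean(0),np.linalg.norm(B[1]-B[0]),np.linalg.norm(B[2]-B[1]),A(e))
im=c['img'].astype(int); g=(im.min(2)>150)&(im.max(2)-im.min(2)<40); g[:,:325]=0; line(g,20)
E
```

```text
time_s: 29.55
eef_pos: [525.5, -77.2, 100.8]
ee_rot: [0.0, 0.707, 0.707, 0.0]
force: [-0.8, 0.3, 0.4]
grip_width: 0.599
grip_force: 0.0
0.06517565622089745 [525.37226331 -76.24891219 100.75940583]
((318.1312255859375, 111.49308776855469), (95.6045150756836, 22.495180130004883), 86.98721313476562)
[597.06785367 -49.44371986  20.        ] 144.82175771045186 38.99449292465142 21.128678718926786
```

```bash
python3 -m handwheel '[[[-0.2,-0.05,-0.5,0,0],[-0.2,-0.05,-0.5,0,0],[-0.2,-0.05,-0.5,0,0],[-0.2,0,-0.23,0,0],[-0.2,0,0,-0.4,0],[-0.2,0,0,-0.4,0],[-0.2,0,0,-0.4,0],[-0.2,0,0,-0.25,0],[-0.2,0,0,0,0],[-0.2,0,0,0,0]]]' 60; python3 -m handwheel '[[[1,0,0,0,0],[1,0,0,0,0],[1,0,0,0,0],[1,0,0,0,0],[1,0,0,0,0],[1,0,0,0,0]]]'; python3 -c "
from h import *
print(yaw())"
```

```text
time_s: 30.6
eef_pos: [518.3, -162.3, 28.8]
ee_rot: [0.0, 0.706, 0.708, 0.0]
force: [-0.3, -1.1, 0.6]
grip_width: 0.604
grip_force: 0.0
time_s: 31.2
eef_pos: [518.1, -162.8, 29.1]
ee_rot: [0.0, 0.706, 0.708, 0.0]
force: [-1.1, 1.4, 6.2]
grip_width: 0.157
grip_force: 59.5
0.12830769816512014
```

```bash
python3 -m handwheel '[[[1,0.02,-0.1,0.01,0],[1,0.02,-0.1,0.1,0],[1,0,0,0.5,0],[1,0,0,0.6,0],[1,0,0,0.3,0],[1,0,0.3,0,-0.5],[1,0.1,0.6,0,-0.8],[1,0.1,0.7,0,-0.8],[1,0.1,0.7,0,-0.8],[1,0.1,0.7,0,-0.8]]]'; python3 -m handwheel '[[[1,0.1,0.7,0,-0.8],[1,0.1,0.7,0,-0.8],[1,0.1,0.7,0,-0.8],[1,0.1,0.7,0,-0.8],[1,0.1,0.5,0,-0.8],[1,0,0,0,-0.5],[1,0,0,0,0],[1,0,0,0,0]]]'; python3 -c "
from h import *
print(yaw(), ctrl.sense()['eef_pos'])
c=load('w0'); print(plane(c,[(460,36),(362,310),(243,280)],0).round(0))"
```

```text
time_s: 32.2
eef_pos: [539.7, -21.6, 103.7]
ee_rot: [-0.0, 0.865, 0.502, -0.0]
force: [0.3, 0.1, -4.0]
grip_width: 0.153
grip_force: 59.3
time_s: 33.0
eef_pos: [564.7, 141.9, 103.6]
ee_rot: [-0.0, 0.977, 0.213, -0.0]
force: [0.6, -0.3, -4.0]
grip_width: 0.152
grip_force: 59.3
-65.39645073848834 [564.72612385 141.86002649 103.55300054]
[[723.  88.   0.]
 [446.  74.   0.]
 [437. 203.   0.]]
```

```bash
python3 -m handwheel '[[[1,0,0,-0.3,0],[1,0,0,-0.5,0],[1,0,0,-0.5,0],[1,0,0,-0.3,0],[1,0,0,-0.08,0],[1,0,0,-0.02,0],[1,0,0,0,0],[1,0,0,0,0]]]'; python3 -m handwheel '[[[1,0,0,-0.01,0],[1,0,0,-0.01,0],[0.2,0,0,0,0],[-0.2,0,0,0,0],[-0.2,0,0,0,0],[-0.2,0,0,0.2,0],[-0.2,0,0,0.5,0],[-0.2,0,0,0.6,0],[-0.2,0,0,0.6,0]]]'
```

```text
time_s: 33.8
eef_pos: [565.3, 142.3, 19.4]
ee_rot: [0.0, 0.977, 0.212, 0.001]
force: [-0.2, 0.0, -4.4]
grip_width: 0.148
grip_force: 59.3
time_s: 34.7
eef_pos: [564.8, 142.4, 114.6]
ee_rot: [0.0, 0.977, 0.212, 0.0]
force: [0.4, -0.0, 0.0]
grip_width: 0.593
grip_force: 0.0
```

```bash
python3 -m handwheel '[[[-0.2,-0.1,-0.3,0.4,0],[-0.2,-0.1,-0.6,0.4,-0.5],[-0.2,-0.2,-0.8,0.2,-0.5],[-0.2,-0.2,-0.8,0,-0.5],[-0.2,-0.2,-0.8,0,-0.5],[-0.2,-0.2,-0.8,0,-0.5],[-0.2,-0.2,-0.8,0,-0.5],[-0.2,-0.2,-0.8,0,0],[-0.2,-0.1,-0.8,0,0],[-0.2,0,-0.8,0,0]]]'; python3 -m handwheel '[[[-0.2,0,-0.8,0,0],[-0.2,0,-0.8,0,0],[-0.2,0,-0.4,0,0],[-0.2,0,0,0,0],[-0.2,0,0,0,0]]]'
python3 - <<'E'
from h import *
c=cap('wrist','w9'); print(yaw(),ctrl.sense()['eef_pos'])
cap('top','t9')
cv2.imwrite('pics/w9c.png',c['img'])
E
```

```text
time_s: 35.7
eef_pos: [489.2, -224.3, 163.8]
ee_rot: [0.0, 1.0, 0.004, 0.0]
force: [1.3, 0.7, -0.1]
grip_width: 0.598
grip_force: 0.0
time_s: 36.2
eef_pos: [489.8, -322.3, 163.1]
ee_rot: [-0.0, 1.0, 0.004, 0.0]
force: [0.5, 1.0, -0.1]
grip_width: 0.604
grip_force: 0.0
-89.44707710938965 [ 489.93175811 -321.73274477  163.14126188]
```

View pics/w9c.png

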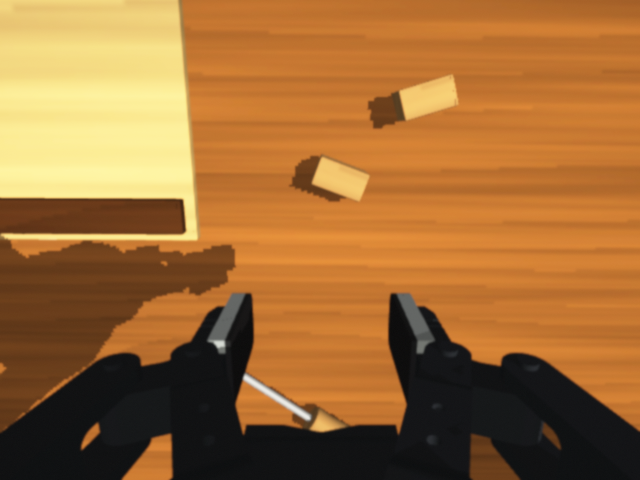

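```bash
cat >> h.py <<'E'
def blanks(c,box,z=28):
    x0,y0,x1,y1=box; im=c['img'].astype(int); m=np.zeros((480,640),np.uint8)
    g=(im[...,0]>95)&(im[...,2]>190); m[y0:y1,x0:x1]=g[y0:y1,x0:x1]
    m=cv2.morphologyEx(m,cv2.MORPH_OPEN,np.ones((3,3)))
    for k in cv2.findContours(m,0,1)[0]:
        if cv2.contourArea(k)<200: continue
        B=plane(c,cv2.boxPoints(cv2.minAreaRect(k)),z); e=[B[1]-B[0],B[2]-B[1]]; e.sort(key=np.linalg.norm)
        print('blank',k.mean((0,1)).round(0),B.mean(0).round(1),[round(np.linalg.norm(v),1) for v in e],'long ang',(np.degrees(np.arctan2(e[1][1],e[1][0]))%180).round(1))
E
python3 - <<'E'
from h import *
c=load('w9')
blanks(c,(230,10,640,280)); print(c['img'][180,342],c['img'][100,430],c['img'][220,430])
E
```

```text
blank [340. 179.] [ 523.4 -335.9   28. ] [np.float64(18.1), np.float64(34.3)] long ang 70.1
blank [428.  97.] [ 576.9 -392.1   28. ] [np.float64(18.3), np.float64(35.0)] long ang 106.7
[114 202 245] [118 208 247] [ 51 124 204]
```

Two blanks are present, at (340,179) and (428,97). The second has been knocked aside since the start. I take the nearer one first, gripping it by its ends.

```bash
python3 -m handwheel '[[[-0.4,0.3,-0.14,0,-0.85],[-0.4,0.3,-0.14,-0.3,-0.85],[-0.4,0.07,0,-0.6,-0.87],[-0.4,0,0,-0.7,0],[-0.4,0,0,-0.6,0],[-0.4,0,0,-0.5,0],[-0.4,0,0,-0.3,0],[-0.4,0,0,0,0],[-0.4,0,0,0,0]]]' 40; python3 -m handwheel '[[[1,0,0,0,0],[1,0,0,0,0],[1,0,0,0,0],[1,0,0,0,0],[1,0,0,0,0],[1,0,0,0,0]]]'; python3 -c "
from h import *
print(yaw())"
```

```text
time_s: 37.2
eef_pos: [523.9, -336.6, 14.0]
ee_rot: [0.0, 0.985, -0.174, 0.001]
force: [0.7, 0.1, 0.6]
grip_width: 0.703
grip_force: 0.0
time_s: 37.8
eef_pos: [524.0, -337.1, 14.4]
ee_rot: [0.001, 0.985, -0.174, 0.001]
force: [0.2, 0.1, 6.1]
grip_width: 0.41
grip_force: 40.8
-110.0349522314666
```

```bash
python3 -m handwheel '[[[1,0,0,0.2,0],[1,0,0,0.6,0],[1,0,0,0.6,0],[1,0.2,0.4,0.2,-0.6],[1,0.3,0.7,0,-0.8],[1,0.3,0.7,0,-0.8],[1,0.4,0.8,0,-0.8],[1,0.4,0.8,0,-0.8],[1,0.4,0.8,0,-0.8],[1,0.3,0.7,0,-0.8]]]'; python3 -m handwheel '[[[1,0.2,0.6,0,-0.7],[1,0.05,0.23,0,0],[1,0,0,0,0],[1,0,0,0,0],[1,0,0,0,0]]]'; python3 -c "
from h import *
print(yaw(),ctrl.sense()['eef_pos'],ctrl.sense()['joints'][5])
c=cap('wrist','w10')"
```

```text
time_s: 38.8
eef_pos: [639.2, -89.5, 93.7]
ee_rot: [-0.0, 0.851, -0.526, 0.0]
force: [0.6, -0.2, -0.3]
grip_width: 0.407
grip_force: 40.1
time_s: 39.3
eef_pos: [650.6, -51.7, 93.0]
ee_rot: [0.0, 0.825, -0.566, 0.0]
force: [0.7, 0.5, -0.2]
grip_width: 0.405
grip_force: 40.1
-158.8868155697165 [650.5857087  -51.67644598  93.02141601] 2.5148657162753665
```

```bash
python3 -m handwheel '[[[1,0,0,-0.3,0],[1,0,0,-0.5,0],[1,0,0,-0.4,0],[1,0,0,-0.14,0],[1,0,0,0,0],[1,0,0,0,0]]]'; python3 -m handwheel '[[[1,-0.04,0.1,-0.01,0],[1,-0.04,0.1,0,0],[1,0,0,0,0]]]'; python3 -m handwheel '[[[1,-0.01,0.03,0,0],[1,-0.01,0.03,0,0],[1,0,0,0,0]]]'
```

```text
time_s: 39.95
eef_pos: [650.7, -50.5, 25.5]
ee_rot: [0.0, 0.825, -0.565, -0.0]
force: [-0.1, 0.3, 0.2]
grip_width: 0.411
grip_force: 40.1
time_s: 40.25
eef_pos: [646.5, -39.2, 25.2]
ee_rot: [0.0, 0.825, -0.565, -0.0]
force: [0.5, -0.3, -1.1]
grip_width: 0.408
grip_force: 40.1
time_s: 40.55
eef_pos: [645.9, -37.3, 25.4]
ee_rot: [0.0, 0.825, -0.565, 0.0]
force: [0.7, -2.1, -0.6]
grip_width: 0.409
grip_force: 40.0
```

```bash
python3 -m handwheel '[[[1,-0.01,0.025,0,0],[1,-0.01,0.025,0,0],[1,0,0,-0.02,0],[1,0,0,0,0]]]'
```

```text
time_s: 40.95
eef_pos: [645.1, -34.7, 24.5]
ee_rot: [-0.0, 0.825, -0.565, 0.0]
force: [1.0, -3.9, 1.5]
grip_width: 0.412
grip_force: 40.2
```

```bash
python3 -m handwheel '[[[1,0.01,-0.03,0,0],[0,0,0,0,0],[-0.1,0,0,0,0],[-0.1,0,0,0,0],[-0.1,0,0,0.3,0],[-0.1,0,0,0.6,0],[-0.1,0,0,0.6,0],[-0.1,0.1,-0.6,0.6,0],[-0.1,0.1,-0.6,0,0],[-0.1,0,0,0,0]]]'
python3 - <<'E'
from h import *
c=cap('wrist','w11'); print(yaw(),ctrl.sense()['eef_pos'])
cv2.imwrite('pics/w11c.png',c['img'])
E
```

```text
time_s: 41.95
eef_pos: [655.9, -99.5, 131.3]
ee_rot: [-0.0, 0.824, -0.567, 0.002]
force: [-0.1, -0.0, -1.3]
grip_width: 0.553
grip_force: 0.0
-158.96280649694233 [655.41105479 -97.51995773 130.29871404]
```

View pics/w11c.png

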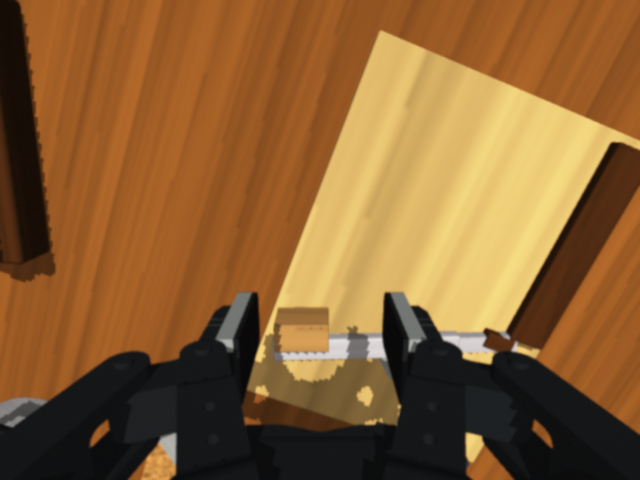

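Run:
```python
from h import *
c=load('w11'); A=lambda v:np.degrees(np.arctan2(v[1],v[0]))
im=c['img'].astype(int); h=np.array([518.3,-88.2])
g=(im.min(2)>110)&(im.max(2)-im.min(2)<45)
# fence upper edge per column
P=[]
for u in list(range(334,345))+list(range(362,382))+list(range(430,478)):
    r=np.where(g[322:365,u])[0]
    if len(r)>5: P.append((u,322+r[0]-.5))
P=np.array(P); W=plane(c,P,20)[:,:2]; vx,vy,x0,y0=cv2.fitLine(W.astype(np.float32),2,0,.01,.01).ravel()
ang=A((vx,vy)); n=np.array([-vy,vx])*np.sign(vx); print('fence',len(P),ang, 'offset from hinge',(np.array([x0,y0])-h)@n)
print(P[::8].tolist())
blanks(c,(255,300,345,370),38)
for u in (290,302,320): print(u,[im[r,u].tolist() for r in range(302,360,5)])
```

```text
fence 67 21.848011 offset from hinge 9.247956854608251
[[334.0, 333.5], [342.0, 333.5], [367.0, 332.5], [375.0, 332.5], [443.0, 331.5], [451.0, 330.5], [459.0, 332.5], [467.0, 332.5], [475.0, 332.5]]
blank [319. 357.] [633.4 -26.7  38. ] [np.float64(22.4), np.float64(39.8)] long ang 21.0
blank [301. 310.] [651.3 -52.4  38. ] [np.float64(22.2), np.float64(50.6)] long ang 31.5
290 [[111, 193, 231], [84, 152, 195], [52, 99, 139], [56, 106, 150], [58, 110, 153], [83, 152, 209], [84, 156, 213], [84, 156, 213], [86, 160, 216], [83, 153, 208], [141, 157, 176], [207, 208, 213]]
302 [[107, 189, 227], [73, 134, 175], [53, 99, 140], [57, 108, 151], [58, 109, 153], [75, 139, 193], [81, 153, 208], [83, 157, 212], [86, 160, 215], [81, 152, 208], [158, 171, 187], [206, 207, 212]]
320 [[116, 200, 234], [79, 146, 189], [53, 100, 140], [57, 108, 152], [58, 109, 153], [71, 133, 184], [81, 154, 209], [85, 158, 213], [85, 160, 216], [82, 153, 208], [159, 172, 189], [204, 205, 210]]
```

Run:
```python
from h import *
c=load('w11'); im=c['img'].astype(int); A=lambda v:np.degrees(np.arctan2(v[1],v[0])); h=np.array([518.3,-88.2])
m=np.zeros((480,640),np.uint8); g=(abs(im[...,2]-211)<16)&(abs(im[...,0]-83)<14)
m[315:365,262:345]=g[315:365,262:345]; m=cv2.morphologyEx(m,cv2.MORPH_OPEN,np.ones((5,5)))
k=max(cv2.findContours(m,0,1)[0],key=cv2.contourArea); print(cv2.boundingRect(k))
B=plane(c,cv2.boxPoints(cv2.minAreaRect(k)),38)[:,:2]; print(np.linalg.norm(B[1]-B[0]),np.linalg.norm(B[2]-B[1]),A(B[1]-B[0]),A(B[2]-B[1]))
a=np.radians(21.5);u=np.array([np.cos(a),np.sin(a)]);n=np.array([-u[1],u[0]]); d=B.mean(0)-h; print(B.mean(0),'s',d@u,'y rel face',d@n-12)
```

```text
(281, 326, 47, 25)
17.07870699405977 30.133977370133103 -72.1742475008181 -160.9582228893469
[643.32956022 -35.6382273 ] s 135.59365351668998 y rel face -8.919090471750824
```

```bash
python3 -m handwheel '[[[-0.4,-0.2,-0.3,0.2,0.9],[-0.4,-0.3,-0.6,0.2,0.95],[-0.4,-0.3,-0.6,0.2,0.95],[-0.4,-0.3,-0.6,0,0.95],[-0.4,-0.4,-0.6,0,0.95],[-0.4,-0.4,-0.6,0,0.95],[-0.4,-0.4,-0.6,0,0.95],[-0.4,-0.4,-0.6,0,0.95],[-0.4,-0.3,-0.6,0,0.95],[-0.4,-0.1,-0.5,0,0.95]]]'; python3 -m handwheel '[[[-0.4,0,0,0,0.9],[-0.4,0,0,0,0.3],[-0.4,0,0,0,0],[-0.4,0,0,0,0]]]'
python3 - <<'E'
from h import *
c=cap('wrist','w12'); print(yaw(),ctrl.sense()['eef_pos'])
blanks(c,(200,0,640,300))
E
```

```text
time_s: 43.0
eef_pos: [499.3, -376.6, 159.7]
ee_rot: [-0.0, 0.998, 0.062, -0.0]
force: [-0.0, -0.3, 0.3]
grip_width: 0.7
grip_force: 0.0
time_s: 43.4
eef_pos: [500.6, -375.3, 159.4]
ee_rot: [-0.0, 0.99, 0.142, -0.0]
force: [-0.2, -0.1, 1.4]
grip_width: 0.703
grip_force: 0.0
-73.65991103468915 [ 500.61384114 -375.43998011  159.43673859]
blank [377. 126.] [ 576.9 -392.    28. ] [np.float64(18.3), np.float64(34.3)] long ang 106.4
```

```bash
python3 -m handwheel '[[[-0.4,0.4,-0.11,0,0],[-0.4,0.5,-0.11,0,0],[-0.4,0.4,-0.11,-0.2,0],[-0.4,0.22,0,-0.5,0],[-0.4,0,0,-0.6,0],[-0.4,0,0,-0.6,0],[-0.4,0,0,-0.6,0],[-0.4,0,0,-0.4,0],[-0.4,0,0,0,0],[-0.4,0,0,0,0]]]'; python3 -m handwheel '[[[1,0,0,0,0],[1,0,0,0,0],[1,0,0,0,0],[1,0,0,0,0],[1,0,0,0,0],[1,0,0,0,0]]]'; python3 -c "
from h import *
print(yaw())"
```

```text
time_s: 44.45
eef_pos: [576.7, -392.6, 15.1]
ee_rot: [0.0, 0.99, 0.142, 0.0]
force: [0.1, -0.0, 0.7]
grip_width: 0.702
grip_force: 0.0
time_s: 45.05
eef_pos: [577.1, -393.2, 16.3]
ee_rot: [0.001, 0.99, 0.142, 0.001]
force: [-0.2, -0.3, 5.7]
grip_width: 0.414
grip_force: 41.3
-73.63914512469161
```

```bash
python3 -m handwheel '[[[1,0,0,0.2,0],[1,0,0,0.6,0],[1,0,0,0.6,0],[1,0,0.4,0.2,-0.6],[1,0,0.7,0,-0.9],[1,0,0.7,0,-0.95],[1,0,0.8,0,-0.95],[1,0,0.8,0,-0.95],[1,0,0.8,0,-0.95],[1,0.1,0.8,0,-0.95]]]'; python3 -m handwheel '[[[1,0.1,0.7,0,-0.95],[1,0.02,0.5,0,-0.95],[1,0,0.16,0,-0.95],[1,0,0,0,-0.95],[1,0,0,0,-0.55],[1,0,0,0,0],[1,0,0,0,0]]]'; python3 -c "
from h import *
print(yaw(),ctrl.sense()['eef_pos'],ctrl.sense()['joints'][5])
c=cap('wrist','w13')"
```

```text
time_s: 46.05
eef_pos: [581.0, -141.1, 95.2]
ee_rot: [0.0, 0.956, -0.292, 0.0]
force: [1.0, 0.1, 0.3]
grip_width: 0.407
grip_force: 40.5
time_s: 46.75
eef_pos: [587.4, -74.7, 94.8]
ee_rot: [-0.0, 0.828, -0.561, 0.0]
force: [0.0, -0.5, -0.8]
grip_width: 0.41
grip_force: 40.5
-158.31214107376687 [587.4165904  -74.65639376  94.77375278] 2.4389805353565333
```

```bash
python3 -m handwheel '[[[1,0,0,-0.3,0],[1,0,0,-0.5,0],[1,0,0,-0.4,0],[1,0,0,-0.16,0],[1,0,0,0,0],[1,0,0,0,0]]]'; python3 -m handwheel '[[[1,-0.04,0.1,-0.01,0],[1,-0.04,0.1,0,0],[1,0,0,0,0]]]'; python3 -m handwheel '[[[1,-0.01,0.02,0,0],[1,-0.01,0.02,0,0],[1,0,0,0,0]]]'; python3 -m handwheel '[[[1,-0.01,0.02,0,0],[1,0,0,0,0]]]'
```

```text
time_s: 47.4
eef_pos: [587.7, -74.7, 26.9]
ee_rot: [-0.0, 0.827, -0.562, 0.0]
force: [-1.1, 0.0, -1.7]
grip_width: 0.407
grip_force: 40.5
time_s: 47.7
eef_pos: [583.3, -63.8, 26.3]
ee_rot: [-0.0, 0.827, -0.562, 0.0]
force: [-1.8, 2.4, 3.7]
grip_width: 0.404
grip_force: 41.0
time_s: 48.0
eef_pos: [582.8, -62.8, 26.3]
ee_rot: [-0.0, 0.827, -0.562, 0.001]
force: [1.1, -1.5, 5.4]
grip_width: 0.407
grip_force: 41.2
time_s: 48.2
eef_pos: [582.3, -61.9, 26.3]
ee_rot: [-0.0, 0.827, -0.562, 0.001]
force: [1.3, -1.5, 6.1]
grip_width: 0.407
grip_force: 41.2
```

```bash
python3 -m handwheel '[[[1,-0.01,0.025,0.01,0],[1,0,0,0,0]]]'; python3 -m handwheel '[[[1,-0.01,0.02,0,0],[1,0,0,0,0]]]'; python3 -c "
from h import *
print(ctrl.sense()['eef_pos'],ctrl.sense()['force'])"
```

```text
time_s: 48.4
eef_pos: [581.2, -60.2, 26.3]
ee_rot: [0.0, 0.827, -0.562, -0.0]
force: [0.1, -0.6, 4.2]
grip_width: 0.41
grip_force: 41.0
time_s: 48.6
eef_pos: [581.1, -59.8, 26.3]
ee_rot: [0.0, 0.827, -0.562, 0.001]
force: [1.7, -4.9, 1.5]
grip_width: 0.41
grip_force: 40.7
[581.06174171 -59.84372469  26.31572084] [ 1.66245246 -4.87589308  1.45798302]
```

```bash
python3 -m handwheel '[[[1,0.005,-0.02,0,0],[0,0,0,0,0],[-0.05,0,0,0,0],[-0.05,0,0,0,0],[-0.05,0,0,0.3,0],[-0.05,0,0,0.6,0],[-0.05,0,0,0.6,0],[-0.05,-0.1,0.5,0.6,0],[-0.05,0,0.7,0,0],[-0.05,0,0,0,0]]]'
python3 - <<'E'
from h import *
c=cap('wrist','w14'); print(yaw(),ctrl.sense()['eef_pos'],-c['R'].T@c['t'])
h=np.array([518.3,-88.2]);a=np.radians(21.5);u=np.array([np.cos(a),np.sin(a)]);n=np.array([-u[1],u[0]])
im=c['img'].astype(int)
def px(s,y,z): return proj(c,[[*(h+s*u+(y+12)*n),z]])[0]
for s in (40,70,100,136,158): print(s,px(s,-10,38).round(0),px(s,0,20).round(0),px(s,8,20).round(0))
for s in (70,136): # profile across at z=38
    print(s,[(y,im[tuple(px(s,y,38).round().astype(int)[::-1])].tolist()) for y in range(-36,22,3)])
E
```

```text
time_s: 49.6
eef_pos: [576.1, 2.8, 133.3]
ee_rot: [-0.001, 0.828, -0.561, 0.001]
force: [-0.3, -0.2, 0.3]
grip_width: 0.521
grip_force: 0.0
-158.28844316035799 [576.06093512   1.07725849 132.5200708 ] [602.05597717 -62.29419447 276.11213671]
40 [404. 140.] [397. 155.] [397. 168.]
70 [352. 139.] [349. 155.] [349. 168.]
100 [299. 139.] [301. 155.] [301. 168.]
136 [236. 139.] [243. 154.] [243. 167.]
158 [198. 139.] [207. 154.] [208. 167.]
70 [(-36, [111, 192, 229]), (-33, [112, 192, 230]), (-30, [111, 193, 231]), (-27, [113, 196, 232]), (-24, [117, 200, 235]), (-21, [119, 203, 237]), (-18, [87, 162, 217]), (-15, [85, 159, 216]), (-12, [93, 170, 228]), (-9, [93, 172, 228]), (-6, [94, 172, 228]), (-3, [90, 166, 222]), (0, [79, 141, 192]), (3, [125, 126, 129]), (6, [125, 125, 128]), (9, [132, 132, 135]), (12, [224, 225, 229]), (15, [93, 121, 141]), (18, [71, 127, 160]), (21, [121, 207, 238])]
136 [(-36, [118, 202, 236]), (-33, [118, 203, 237]), (-30, [120, 204, 237]), (-27, [118, 203, 237]), (-24, [117, 202, 236]), (-21, [118, 202, 236]), (-18, [94, 171, 221]), (-15, [85, 157, 213]), (-12, [93, 170, 227]), (-9, [93, 171, 227]), (-6, [95, 172, 228]), (-3, [91, 168, 225]), (0, [81, 150, 205]), (3, [128, 128, 131]), (6, [124, 124, 127]), (9, [137, 137, 141]), (12, [224, 224, 228]), (15, [176, 179, 186]), (18, [62, 110, 139]), (21, [112, 194, 231])]
```

Run:
```python
from h import *
c=load('w14'); im=c['img'].astype(int); A=lambda v:(np.degrees(np.arctan2(v[1],v[0]))+90)%180-90
h=np.array([518.3,-88.2])
def fit(P,z):
    W=plane(c,P,z)[:,:2].astype(np.float32); vx,vy,x0,y0=cv2.fitLine(W,2,0,.01,.01).ravel(); return A((vx,vy)),np.array([x0,y0]),len(P)
# far fence edge: fence -> dark shadow/board, per column bottom edge of grey
g=(abs(im[...,0]-im[...,2])<22)&(im.max(2)>100)
P=[]
for u in range(215,400,3):
    r=np.where(g[140:185,u])[0]
    if len(r)>5: P.append((u,140+r[-1]+.5))
af,q,k=fit(P,20); u=np.array([np.cos(np.radians(af)),np.sin(np.radians(af))]); n=np.array([-u[1],u[0]])
print('fence back edge',af,k,(q-h)@n,'(want 28)')
b=(im[...,0]<107)&(im[...,2]>198)
for s0,s1 in((208,266),(326,380)):
    m=np.zeros((480,640),np.uint8); m[115:158,s0-12:s1+12]=b[115:158,s0-12:s1+12]; m=cv2.morphologyEx(m,cv2.MORPH_OPEN,np.ones((5,5)))
    kk=max(cv2.findContours(m,0,1)[0],key=cv2.contourArea); x,y,w,hh=cv2.boundingRect(kk)
    T=[(uu,y0+np.where(m[:,uu])[0][0]-.5) for uu in range(x+4,x+w-4) for y0 in [0]]; Bt=[(uu,np.where(m[:,uu])[0][-1]+.5) for uu in range(x+4,x+w-4)]
    at,qt,_=fit(T,38); ab,qb,_=fit(Bt,38)
    L=plane(c,[(x-.5,y+hh/2),(x+w-.5,y+hh/2)],38)[:,:2]
    print((x,y,w,hh),'top',at,(qt-h)@n-12,'bot',ab,(qb-h)@n-12,'s',(L-h)@u)
```

```text
fence back edge 22.52246 62 27.898852544006314 (want 28)
(203, 123, 61, 35) top 22.126076 -20.95632610590293 bot 21.734512 -1.9919259956332223 s [155.32519979 120.39654988]
(323, 122, 63, 35) top 20.254898 -20.684580007484342 bot 21.76912 -1.6187427048644327 s [86.64069312 50.64092544]
```

Run:
```python
from h import *
c=cap('top','t15'); im=c['img'].astype(int); m=np.zeros((480,640),np.uint8)
t=load('top0'); print('blank colour',t['img'][190,492],t['img'][218,489])
g=(im[...,0]>75)&(im[...,2]>175)&(im[...,2]-im[...,0]>60)
m[60:420,445:640]=g[60:420,445:640]
for k in cv2.findContours(m,0,1)[0]:
    if cv2.contourArea(k)>25: print(cv2.boundingRect(k),im[k[0,0,1]+2,k[0,0,0]])
# bevel on the mat: dark handle
d=np.zeros_like(m); d[135:260,240:300]=(im.max(2)<115)[135:260,240:300]
k=max(cv2.findContours(d,0,1)[0],key=cv2.contourArea); r=cv2.minAreaRect(k); print('handle',r,plane(c,[r[0]],30))
```

```text
blank colour [110 185 233] [111 185 233]
(485, 313, 38, 32) [ 97 161 212]
(631, 102, 9, 41) [ 83 143 190]
handle ((277.9554748535156, 215.55447387695312), (84.27964782714844, 40.39850997924805), 84.2894058227539) [[529.2646794  121.94058925  30.        ]]
```

```bash
python3 -c "
from rig import ctrl
print(ctrl.finish_job())"
```

```text
the job is handed in; nothing more can be done
None
```

I've handed in the job with every step done, but no verdict came back. Wing nut and fence knob were each turned about 80°, both blanks measured flush along the fence (within about 0.03 rad), and the bevel was set down on the mat but not re-measured.

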